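# Cover the cured mould on the indexing carousel

## Task

By its black post, turn the carousel's turntable one click counter-clockwise (seen from above), so that the orange mould comes out from under the lamp, and let it settle in the click. Then take the cover with the orange knob, touch it down on the tip of the orange mould's pin about 15 mm off centre, slide it across until it drops on over the pin, then press it down until the sprung seat is at its stop. Finish still holding it pressed down, with the other things left where they are.

Things in the scene. Friction and masses are not known exactly. Their poses are not given: they have to be found in the camera images.
- turntable (a joint): turn of the aluminium turntable (290 mm wide, top face 38 mm above the bench), rad, counter-clockwise from above positive. It starts in a click at 0; the next click is at 1.571 (a quarter turn). It is sprung into the clicks: past half-way it pulls itself on to the next one; in a click it still gives a little, springily, about 2 mm for each 1 N of sideways push at the mould; turning it takes at most 12 N at the post. A stop blocks it at -0.25
- turntable_axis (a point): centre of the turntable's top face, on its upright axis; a hub 44 mm wide stands 12 mm above it. The carousel's foot is fixed to the bench; its place and yaw differ each time
- post_grip (a point): middle of the graspable part of the black upright post on the turntable by which it is turned: 16 mm wide round post, 115 mm from the turntable's axis; its top is 25 mm above this point, the turntable's face 35 mm below (a 32 mm wide collar covers the lowest 10 mm). Starts on the robot's side of the turntable and ends on the right-hand side after one click
- mould_deck (a point): centre of the flat top face of the orange mould (84 mm wide disc, 22 mm high, six pale castings), at the foot of its steel locating pin, 100 mm from the turntable's axis. The pin stands up from this point: 10 mm wide, 12 mm high, its last 4 mm coned to a 5 mm flat tip. The mould starts to the left under the lamp (lamp head 66 mm wide, its underside 184 mm above the bench, its post 235 mm high outside the turntable at the left); after one click it is on the robot's side. z up
- seat (a joint): how far the sprung seat that carries the orange mould is pushed down, m: 0 at rest, 0.006 at its stop. It starts to yield at about 5 N downward and reaches the stop at about 12 N
- mould: the orange mould itself; origin at the centre of its underside
- cover_knob (a point): centre, half-way up, of the orange knob of the cover: upright round knob 26 mm wide, 36 mm high, in the middle of the cover's top. The cover is an aluminium disc 80 mm wide, 18 mm thick (so its underside is 36 mm below this point), about 0.22 kg, lying knob up on the bench to the robot's right; it and the blue-knobbed cover may lie in either place
- cover_hole (a point): centre of the mouth of the blind hole in the cover's flat underside, straight below the knob's centre: 13.6 mm wide, 14 mm deep; z points up through the knob. When the cover is on, this point meets mould_deck
- blue_knob (a point): centre of the blue knob of the other cover, which is built like the orange-knobbed one and belongs to the blue mould: leave it where it lies
- beaker: bystander: clear plastic beaker, 80 mm wide, 100 mm high; origin under its centre
- jar: bystander: jar with yellow cap, 64 mm wide, 80 mm high; origin under its centre
- tape: bystander: flat roll of yellow tape, 90 mm wide, 24 mm high; origin under its centre
- padlock: bystander: brass padlock lying flat, about 87 x 45 x 22 mm; origin under its body's centre
- spatula: bystander: flat mixing spatula 200 mm long, lying flat

How it is judged:
On the way, in this order (a step that is already met when the one before it is completed fails the run):
1. the turntable rests in its next click, one quarter turn counter-clockwise (value of joint turntable between 1.4708 and 1.6708 rad and velocity of joint turntable between -0.05 and 0.05 rad/s), for 0.3 s.
2. the cover touches down on the orange mould or its pin, 6 to 32 mm off centre (contact force between cover and mould above 0.3 N and horizontal distance between cover_hole and mould_deck between 0.006 and 0.032 m), for 0.05 s.
3. the cover has dropped on over the pin, flat on the mould (horizontal distance between cover_hole and mould_deck below 0.003 m and z of cover_hole in the frame of mould_deck below 0.002 m and angle between cover_hole's own z axis and vertical below 0.06 rad), for 0.1 s.
At the end, for the whole second after the job is handed in: Turntable within 0.1 rad of its click at 1.571; cover on the orange mould: hole within 3 mm of the pin's axis, underside within 2 mm of the mould's face, level within 0.06 rad; the fingers still press on it, the seat down more than 4 mm of its 6 mm (all of step 3 and value of joint turntable between 1.4708 and 1.6708 rad and value of joint seat above 0.004 m and contact force between the fingers and cover above 1 N); the arm keeps its last pose, push and grip.
It fails at once if another thing was moved more than 30 mm (distance of any of blue_knob, beaker, jar, tape, padlock, spatula from where it was at the start of the episode above 0.03 m).
It fails at once if the turntable was turned well past the next click (value of joint turntable above 2.2 rad).
It also fails if it takes over 54 s, if anything falls off the work surface, if the arm or the gripper's body presses on something with over 40 N, if the wrist force passes 120 N, or if a joint passes its speed limit or range.

## Robot

A 6-joint arm with a two-finger parallel gripper is mounted at the origin on the work surface. World frame = base frame: x ahead of the robot, y to its left, z up, the work surface at z = 0. Lengths are in m, angles in rad, forces in N, time in s.
With the tool pointing down it reaches from about 0.35 to 0.775 m from the base axis. Payload 7.3 kg.
Tool frame: the origin (TCP) lies on the centre line of the jaws, within the pads' length; the fingertips stand 17 mm ahead of it and the grasp point (between the pads) lies 2 mm behind it (robot.tcp_to_tips is the distance from the TCP to the fingertips, in m); z points along the fingers, y is the line along which they close (so a half turn about z gives the same grasp; the last joint's range is limited). The gripper opens to 92 mm and grips with 3 to 60 N. Pads are 19 mm wide; open, the fingers measure 130 mm over their backs; the gripper's body (75 mm by 190 mm) begins 47 mm behind the grasp point.
Start: joints at [1.038, 0.342, 1.524, -0, 1.275, -0.146], TCP at [0.198, 0.486, 0.244] pointing down, gripper open.
Joint ranges: [-2.53, 2.53], [-0.77, 2.02], [0.04, 2.7], [-1, 4.14], [0.28, 2.66], [-3.11, 3.11]. Speed limits (rad/s): [2.57, 2.57, 3.14, 3.14, 3.14, 3.14].

## Interface

Orientations are given as [roll, pitch, yaw] about the fixed x, y, z axes, in that order (R = Rz(yaw) Ry(pitch) Rx(roll)).
In Python, from cell import robot gives the robot as it stands. The module is installed in compiled form; this text tells all that it offers.
- The arm moves only by the tool carry_out, never from a script. Its argument "commands" is a list of rows, each a list of 3 entries, a list of its own where there are three numbers: the shift along the tool's x, y, z in m, then the turn about the tool's z in rad, then the opening, from 0 (shut) to 1 (fully open). In form: [[[dx, dy, dz], yaw, claw], ...]. A call has 1 to 20 rows; each row shifts and turns the commanded pose from where the row before left it, along the tool's axes as they then stand; what a row does not reach is not made up. A row lasts 1/8 s, in which the tool goes at most 62.5 mm and 10.7 degrees, less where a joint would pass 70% of its speed; a pose out of reach is approached as far as the arm can. A call is refused whole if a number of a shift passes 0.0625 or a number of a turn 0.188, either way. A call with a gripper value outside its range is refused whole. The fingers move at their own pace and stop on an object; "newtons" is the grip in N (left out, the last holds). Time passes only in rows, so rows that do not move let the fingers close. It gives the time, the measured TCP pose, the force, the opening and the grip force at its end, in the units of the state.
- robot.observe(): the state, without advancing time (a new reading comes with each control period).
- robot.read_camera(name): name is "scene" or "top"; returns a dict with "pixels" (384x512x3 uint8, red, green, blue), "fx", "fy", "cx", "cy" (pixels), "view" (4x4, takes a point from world to camera coordinates). Camera axes: x right, y up, looking along -z (the intrinsics and any distortion apply to the point x, -y, -z); pixel columns grow to the right and rows downward; lengths in m; the calibration is good to about 2 mm. A picture is of the moment at which its call begins. There is no depth.
- robot.hand_in(): hands the job in; it is judged then, once.
Trained networks look in a picture, given as the dict that the camera call returned (one of the last four; its "shot" number tells which), for a name from the list of things; names that differ only in an ending like _2 or _b are one class to them, and where a whole thing is asked for, a point or a joint stands for the part that bears it (a point fixed in the world has none). Each returns a list of dicts, best first, with "p" (0 to 1); they miss things now and then, are a little off and sometimes report something else, mostly with a low value. They report only what shows in the picture. A call takes as long as a camera call.
- robot.find_in(picture, name): "at" ([column, row] in pixels, amid what is visible of it).
- robot.tip_of(picture, name): "at" ([column, row] in pixels: a listed point, or the origin of a listed thing).
The state is a dict: "time": time; "qpos": joint angles; "qvel": joint speeds; "joint_efforts": joint torques, N m; "tool_pos": TCP position; "tool_rot": TCP orientation; "contact_force": force on the tool from outside, world axes, zero at the start; "torque": the same for the moment, N m; "opening": finger opening in m; "grip_force": force on a finger pad.
Only numpy, scipy, OpenCV 4.12 (cv2) and the standard library are available. Lean on these libraries where they do the work, as an engineer would, in place of code of your own. Each camera call takes 0.05 s, during which the arm holds its last target. There are 200 camera calls.

## Working session

There is one attempt and no reset: what is moved stays moved. The work goes in short steps, Python scripts to look and compute and a tool call to move; the robot and the scene stay as the last step left them, time stands still between calls to the robot, and variables do not carry over. Pictures are saved under pics/ and viewed, at most 10 in all, crops included, and the job is handed in when it is done.

Besides the shell and the picture viewer there is one more tool, called after "Emit:" as name(argument=value, ...) on one line, values as JSON. carry_out: Moves the arm, as the interface text tells. Its arguments: {"type":"object","properties":{"commands":{"type":"array"},"newtons":{"type":"number"}},"required":["commands"]}

```bash
mkdir -p pics; cat > h.py <<'E'
import numpy as np, cv2
from cell import robot
def shot(n, fn=None):
    p=robot.read_camera(n)
    if fn: cv2.imwrite('pics/'+fn,cv2.cvtColor(np.asarray(p['pixels']),cv2.COLOR_RGB2BGR))
    return p
def ray(p,uv):
    V=np.array(p['view']); R=V[:3,:3]; c=-R.T@V[:3,3]
    d=np.array([(uv[0]-p['cx'])/p['fx'],-(uv[1]-p['cy'])/p['fy'],-1.]); return c,R.T@d
def onz(p,uv,z):
    c,d=ray(p,uv); return c+d*(z-c[2])/d[2]
def tri(obs):
    A=np.zeros((3,3));b=np.zeros(3)
    for p,uv in obs:
        c,d=ray(p,uv); d/=np.linalg.norm(d); M=np.eye(3)-np.outer(d,d); A+=M;b+=M@c
    return np.linalg.solve(A,b)
def proj(p,X):
    V=np.array(p['view']); q=V[:3,:3]@np.array(X)+V[:3,3]
    return p['cx']+p['fx']*q[0]/-q[2], p['cy']-p['fy']*q[1]/-q[2]
E
python3 - <<'E'
from h import *
s=shot('scene','s0.png'); t=shot('top','t0.png')
print([k for k in s], robot.tcp_to_tips)
for n,z in dict(turntable_axis=.038,post_grip=.073,mould_deck=.07,cover_knob=.036,cover_hole=0,blue_knob=.036,beaker=0,jar=0,tape=0,padlock=0,spatula=0).items():
    o=[]
    for p in (s,t):
        r=robot.tip_of(p,n)
        print(n,[( np.round(q['at'],1).tolist(),round(q['p'],2),np.round(onz(p,q['at'],z),3).tolist()) for q in r[:2]])
        if r:o.append((p,r[0]['at']))
    if len(o)==2: print('   tri',np.round(tri(o),4))
print(robot.observe())
E
```

```text
['pixels', 'fx', 'fy', 'cx', 'cy', 'view', 'shot'] 0.017
turntable_axis [([243.3, 132.8], 0.69, [0.446, -0.273, 0.038]), ([262.2, 226.3], 0.67, [0.564, 0.108, 0.038])]
turntable_axis [([224.9, 187.5], 0.64, [0.559, 0.113, 0.038])]
   tri [0.5359 0.059  0.4123]
post_grip [([297.5, 216.3], 0.78, [0.457, 0.142, 0.073])]
post_grip [([212.4, 219.7], 0.84, [0.45, 0.146, 0.073])]
   tri [0.4529 0.1433 0.0693]
mould_deck [([270.8, 252.6], 0.79, [0.59, 0.211, 0.07]), ([365.8, 242.6], 0.54, [0.317, 0.313, 0.07])]
mould_deck [([192.2, 176.4], 0.65, [0.586, 0.215, 0.07])]
   tri [0.5878 0.2132 0.0714]
cover_knob [([243.6, 128.6], 0.86, [0.435, -0.293, 0.036]), ([329.5, 307.2], 0.23, [0.511, 0.421, 0.036])]
cover_knob [([356.2, 232.2], 0.6, [0.425, -0.313, 0.036])]
   tri [ 0.426  -0.3184  0.0075]
cover_hole [([242.6, 127.4], 0.73, [0.422, -0.33, 0.0]), ([268.9, 252.0], 0.58, [0.578, 0.182, 0.0])]
cover_hole [([351.2, 233.5], 0.6, [0.424, -0.306, 0.0]), ([192.7, 176.7], 0.38, [0.6, 0.224, 0.0])]
   tri [ 0.427  -0.3037  0.0254]
blue_knob [([203.1, 146.1], 0.61, [0.606, -0.284, 0.036])]
blue_knob 
[... 873 characters left out ...]
tri [0.5007 0.4197 0.0189]
{'time': 1.2, 'qpos': array([ 1.03798814e+00,  3.41998797e-01,  1.52412199e+00,  5.01027149e-06,
        1.27537337e+00, -1.45979163e-01]), 'qvel': array([ 0.00180615, -0.00032436,  0.00177713,  0.00040513, -0.00247825,
       -0.00085695]), 'joint_efforts': array([ 1.35242597e-03, -4.31140602e+01, -2.44474000e+01,  7.18913251e-02,
        4.82931593e-02,  3.59331023e-05]), 'tool_pos': array([0.19803407, 0.48623438, 0.24373344]), 'tool_rot': array([3.14149451e+00, 9.58416851e-06, 2.75476217e+00]), 'contact_force': array([ 0.78451283, -0.24723511, -1.19919557]), 'torque': array([0.060436  , 0.01205166, 0.01157822]), 'grip_force': 0.0, 'opening': 0.09189046074263872}
```

View pics/s0.png

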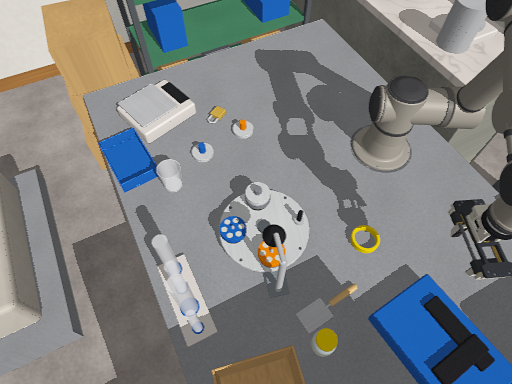

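View pics/t0.png

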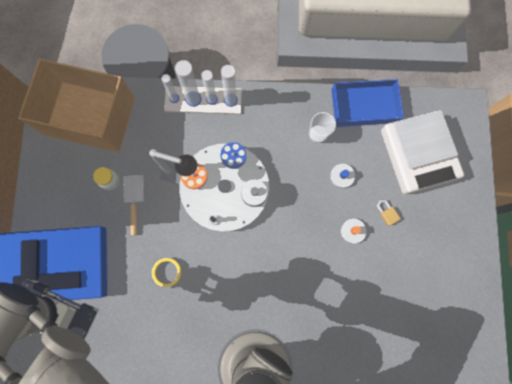

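The pictures show the turntable centred at about (224,187) in the top view, with the post at (213,219). The orange knob is at (355,231) in top and (243,127) in scene. The lamp head stands over the orange mould. I'll refine the axis with a circle fit.

```bash
python3 - <<'E'
from h import *
from scipy.optimize import least_squares
for n in ('top','scene'):
    p=shot(n); g=cv2.cvtColor(np.asarray(p['pixels']),cv2.COLOR_RGB2GRAY)
    ys,xs=np.nonzero(cv2.Canny(g,60,150))
    W=np.array([onz(p,(x,y),.038)[:2] for x,y in zip(xs,ys)])
    c=np.array([.562,.112])
    for tol in (.012,.006,.004):
        d=np.linalg.norm(W-c,axis=1); w=W[abs(d-.145)<tol]
        r=least_squares(lambda q:np.linalg.norm(w-q[:2],axis=1)-q[2],[*c,.145],loss='soft_l1',f_scale=.001); c=r.x[:2]
    print(n,r.x,len(w))
E
```

```text
top [0.56374641 0.11643862 0.14494968] 275
scene [0.56115751 0.11356357 0.14484418] 279
```

Emit:
carry_out(commands=[[[0,0,0],0.185,0.6],[[0,0,0],0.185,0.6],[[0,0,0],0.185,0.6],[[0,0,0],0.185,0.6],[[0,0,0],0.185,0.6],[[0,0,0],0.185,0.6],[[0,0,0],0.185,0.6],[[0,0,0],0.155,0.6]])

```text
time: 2.3
tool_pos: [0.198, 0.4862, 0.2437]
tool_rot: [3.142, -0.0, 1.299]
contact_force: [-0.1, -0.3, -0.3]
opening: 0.0551
grip_force: 0.0
```

Emit:
carry_out(commands=[[[-0.0291,0.0374,0.008],-0.02,0.6],[[-0.0291,0.0374,0.008],0,0.6],[[-0.0291,0.0374,0.008],0,0.6],[[-0.0291,0.0374,0.008],0,0.6],[[-0.0291,0.0374,0.008],0,0.6],[[-0.0291,0.0374,0.008],0,0.6],[[-0.0291,0.0374,0.008],0,0.6],[[-0.0291,0.0374,0.008],0,0.6],[[-0.0291,0.0374,0.008],0,0.6],[[0,0,0],0,0.6]])

```text
time: 3.55
tool_pos: [0.4614, 0.1474, 0.1712]
tool_rot: [-3.141, 0.0, 1.321]
contact_force: [0.2, 0.5, 0.1]
opening: 0.0552
grip_force: 0.0
```

```bash
python3 - <<'E'
from h import *
o=robot.observe(); print(o['tool_pos'],o['tool_rot'],o['qpos'])
s=shot('scene'); t=shot('top')
for p in (s,t): print([(np.round(q['at'],1),round(q['p'],2),np.round(onz(p,q['at'],.073),4)) for q in robot.tip_of(p,'post_grip')[:2]])
im=np.hstack([cv2.resize(np.asarray(q['pixels'])[y-50:y+50,x-50:x+50],(400,400),interpolation=cv2.INTER_CUBIC) for q,(x,y) in ((s,(300,216)),(t,(213,215)))])
cv2.imwrite('pics/a.png',im[:,:,::-1])
E
```

```text
[0.46141417 0.14741984 0.17115436] [-3.14148567e+00  4.17356662e-04  1.32052991e+00] [ 1.51076067e-01  3.44128845e-01  1.74085844e+00 -3.93193427e-04
  1.05686692e+00  4.01535848e-01]
[(array([299.6, 215.5]), 0.66, array([0.4496, 0.1427, 0.073 ]))]
[(array([214.4, 219.1]), 0.86, array([0.4517, 0.1395, 0.073 ]))]
```

View pics/a.png

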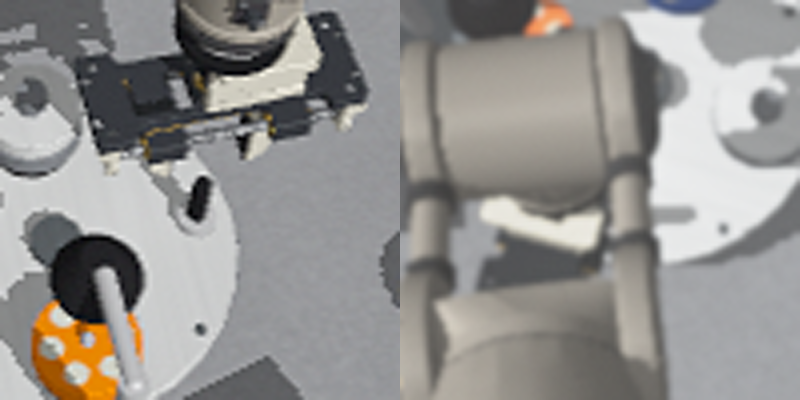

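The crop shows the gripper hovering over the post, which is at scene pixel (300,216). The covered white mould is clear of the hand. Next: descend and grip.

Emit:
carry_out(commands=[[[-0.006,-0.008,0.01],0,0.6],[[0,0,0.026],0,0.6],[[0,0,0.026],0,0.6],[[0,0,0.026],0,0.6],[[0,0,0],0,0.6],[[0,0,0],0,0.0],[[0,0,0],0,0.0],[[0,0,0],0,0.0],[[0,0,0],0,0.0]], newtons=45)

```text
time: 4.88
tool_pos: [0.4509, 0.1458, 0.0841]
tool_rot: [3.141, -0.0, 1.325]
contact_force: [0.5, 0.1, 0.6]
opening: 0.0196
grip_force: 0.0
```

Emit:
carry_out(commands=[[[0,0,0],0,0],[[0,0,0],0,0],[[-0.009,0.00035,0],-0.0785,0],[[-0.009,0.00035,0],-0.0785,0],[[-0.009,0.00035,0],-0.0785,0],[[-0.009,0.00035,0],-0.0785,0],[[-0.009,0.00035,0],-0.0785,0],[[-0.009,0.00035,0],-0.0785,0],[[-0.009,0.00035,0],-0.0785,0],[[-0.009,0.00035,0],-0.0785,0]])

```text
time: 6.12
tool_pos: [0.4547, 0.076, 0.0842]
tool_rot: [-3.141, -0.002, 1.955]
contact_force: [-4.3, 6.0, 6.9]
opening: 0.0151
grip_force: 45.0
```

Emit:
carry_out(commands=[[[-0.009,0.00035,0],-0.0785,0],[[-0.009,0.00035,0],-0.0785,0],[[-0.009,0.00035,0],-0.0785,0],[[-0.009,0.00035,0],-0.0785,0],[[-0.009,0.00035,0],-0.0785,0],[[-0.009,0.00035,0],-0.0785,0],[[-0.009,0.00035,0],-0.0785,0],[[-0.009,0.00035,0],-0.0785,0],[[-0.009,0.00035,0],-0.0785,0],[[-0.009,0.00035,0],-0.0785,0],[[-0.009,0.00035,0],-0.0785,0],[[-0.009,0.00035,0],-0.0785,0],[[0,0,0],0,0],[[0,0,0],0,0]])

```text
time: 7.88
tool_pos: [0.5334, 0.0029, 0.0842]
tool_rot: [-3.136, -0.0, 2.895]
contact_force: [-5.0, -18.2, 5.4]
opening: 0.0156
grip_force: 45.0
```

Emit:
carry_out(commands=[[[0,0,0],0,0.45],[[0,0,0],0,0.45],[[0,0,0],0,0.45],[[0,0,0],0,0.45],[[0,0,-0.03],0,0.45],[[0,0,-0.045],0,0.45],[[0,0,-0.045],0,0.45],[[0,0,0],0.175,0.65],[[0,0,0],0.175,0.65],[[0,0,0],0.175,0.65],[[0,0,0],0.175,0.65],[[0,0,0],0.175,0.65],[[0,0,0],0.175,0.65],[[0,0,0],0.175,0.65],[[0,0,0],0.175,0.65],[[0,0,0],0.175,0.65],[[0,0,0],0,0.65]])

```text
time: 10.0
tool_pos: [0.5339, 0.0068, 0.2036]
tool_rot: [-3.141, -0.0, 1.322]
contact_force: [-0.0, -0.2, 0.4]
opening: 0.0596
grip_force: 0.0
```

```bash
python3 - <<'E'
from h import *
o=robot.observe(); print(o['tool_pos'],o['tool_rot'],o['qpos'])
s=shot('scene','s1.png'); t=shot('top','t1.png')
for n,z in dict(cover_knob=.036,mould_deck=.0714,post_grip=.073,blue_knob=.036).items():
    for k,p in (('s',s),('t',t)): print(n,k,[(np.round(q['at'],1).tolist(),round(q['p'],2),np.round(onz(p,q['at'],z),4).tolist()) for q in robot.tip_of(p,n)[:2]])
# orange blob centroids and refined cover: bright-disc
for k,p in (('s',s),('t',t)):
    im=np.asarray(p['pixels']).astype(int); m=((im[...,0]>150)&(im[...,1]>50)&(im[...,1]<160)&(im[...,2]<80)).astype(np.uint8)
    n,l,st,c=cv2.connectedComponentsWithStats(m)
    print(k,[(st[i,4],np.round(c[i],1).tolist(),np.round(onz(p,c[i],.036),4).tolist()) for i in range(1,n) if st[i,4]>15])
E
```

```text
[0.53390236 0.00677409 0.20364718] [-3.14140501e+00 -1.52233379e-04  1.32172732e+00] [-1.30990138e-01  3.93622943e-01  1.56217968e+00  1.86952273e-04
  1.18595844e+00  1.18008653e-01]
cover_knob s []
cover_knob t [([355.9, 234.4], 0.69, [0.4184, -0.3116, 0.036])]
mould_deck s [([298.9, 218.1], 0.97, [0.4558, 0.1491, 0.0714])]
mould_deck t [([214.4, 214.7], 0.76, [0.4657, 0.1402, 0.0714])]
post_grip s [([256.3, 191.2], 0.97, [0.5307, 0.0002, 0.073]), ([319.8, 348.2], 0.2, [0.6024, 0.5025, 0.073])]
post_grip t [([212.8, 213.1], 0.47, [0.4703, 0.1453, 0.073])]
blue_knob s []
blue_knob t [([346.5, 172.4], 0.66, [0.6214, -0.2841, 0.036])]
s [(np.int32(728), [28.4, 77.1], [1.1221, -0.9634, 0.036]), (np.int32(30), [241.2, 124.2], [0.4332, -0.3174, 0.036]), (np.int32(358), [294.4, 217.9], [0.4557, 0.1273, 0.036]), (np.int32(16), [355.9, 246.8], [0.3355, 0.3021, 0.036]), (np.int32(368), [326.7, 339.4], [0.5656, 0.4899, 0.036])]
t [(np.int32(219), [102.1, 175.6], [0.5875, 0.5102, 0.036])]
```

View pics/s1.png

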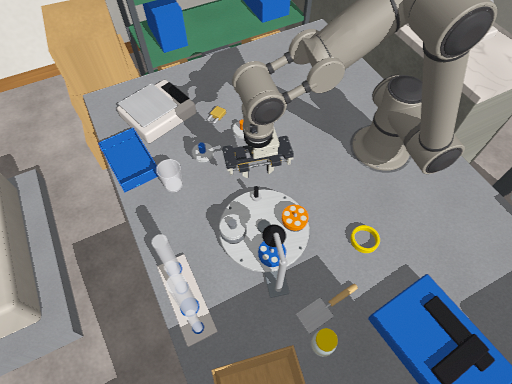

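The picture shows the turntable a quarter turn on, with the orange mould at (296,217), the post at (256,191) and the blue mould under the lamp. I'll locate the cover better from the unobstructed first pictures.

```bash
python3 - <<'E'
from h import *
ps={n:shot(n) for n in('scene','top')}; obs=[]; out=[]
for f,n,(x,y) in (('s0.png','scene',(243,128)),('t0.png','top',(355,231))):
    im=cv2.imread('pics/'+f)[:,:,::-1].astype(int); p=ps[n]
    w=im[y-22:y+22,x-22:x+22]
    m=((w[...,0]-w[...,2])>70).astype(np.uint8); k,l,st,c=cv2.connectedComponentsWithStats(m)
    i=1+np.argmin(np.linalg.norm(c[1:]-22,axis=1)); uv=c[i]+[x-22,y-22]; obs.append((p,uv))
    print(n,st[i,4],uv,onz(p,uv,.036))
    out.append(cv2.resize(w.astype(np.uint8),(396,396),interpolation=cv2.INTER_CUBIC))
print(tri(obs)); cv2.imwrite('pics/c.png',np.hstack(out)[:,:,::-1])
for X in ([.425,-.310,.054],[.425,-.310,.018],[.425,-.310,0]): print([np.round(proj(ps[n],X),1) for n in ps])
E
```

```text
scene 65 [242.4        124.32307692] [ 0.42931419 -0.31491928  0.036     ]
top 65 [355.52307692 229.81538462] [ 0.43305253 -0.31066295  0.036     ]
[ 0.43226337 -0.30857083  0.0437345 ]
[array([243.9, 121.6]), array([356.8, 231.8])]
[array([244.1, 127.9]), array([353.9, 232.8])]
[array([244.2, 131. ]), array([352.5, 233.2])]
```

View pics/c.png

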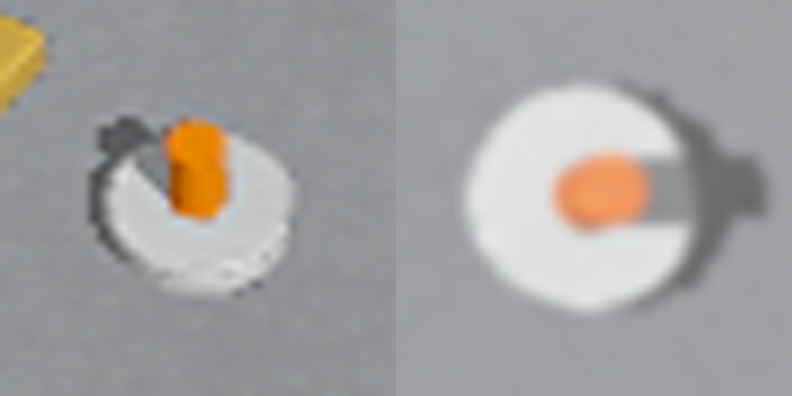

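The crops show the disc centre at top pixel (353.9,230.7), with the knob standing in its middle. That puts the cover near (0.431, -0.310).

Emit:
carry_out(commands=[[[-0.0475,-0.0031,0.005],0,0.65],[[-0.0475,-0.0031,0.005],0,0.65],[[-0.0475,-0.0031,0.012],0,0.65],[[-0.0475,-0.0031,0.014],0,0.65],[[-0.0475,-0.0031,0.014],0,0.65],[[-0.0475,-0.0031,0.015],0,0.65],[[-0.0475,-0.0031,0.015],0,0.65],[[0,0,0],0,0.65]])

```text
time: 11.6
tool_pos: [0.4289, -0.3125, 0.1225]
tool_rot: [-3.14, -0.0, 1.316]
contact_force: [-0.3, 1.6, -0.1]
opening: 0.06
grip_force: 0.0
```

```bash
python3 - <<'E'
from h import *
o=robot.observe(); print(o['tool_pos'],o['tool_rot'],o['qpos'])
s=shot('scene'); t=shot('top')
for n,z in dict(cover_knob=.036,mould_deck=.0714,turntable_axis=.038,post_grip=.073).items():
    for k,p in (('s',s),('t',t)): print(n,k,[(np.round(q['at'],1).tolist(),round(q['p'],2),np.round(onz(p,q['at'],z),4).tolist()) for q in robot.tip_of(p,n)[:2]])
for k,p in (('s',s),('t',t)):
    im=np.asarray(p['pixels']).astype(int); u,v=map(int,proj(p,(.466,.138,.0714)))
    w=im[v-20:v+20,u-20:u+20]; m=((w[...,0]-w[...,2])>90).astype(np.uint8)
    c=max(cv2.findContours(m,0,2)[0],key=cv2.contourArea); e=cv2.fitEllipse(cv2.convexHull(c)); 
    a=np.array(e[0])+[u-20,v-20]; print(k,'mould',e[1],a,onz(p,a,.068))
    cr=[cv2.resize(np.asarray(q['pixels'])[y-35:y+35,x-35:x+35],(350,350),interpolation=cv2.INTER_CUBIC) for q,(x,y) in ((p,(u,v)),(p,(243,128) if k=='s' else (355,231)))]
    cv2.imwrite('pics/d%s.png'%k,np.hstack(cr)[:,:,::-1])
cv2.imwrite('pics/d.png',np.vstack([cv2.resize(cv2.imread('pics/d%s.png'%k),(560,280)) for k in 'st']))
E
```

```text
[ 0.42892136 -0.31252378  0.12253863] [-3.14012321e+00 -4.83041439e-04  1.31570451e+00] [-7.73966546e-01  4.81545015e-01  1.67264777e+00 -3.70154212e-04
  9.88915469e-01 -5.18671410e-01]
cover_knob s [([241.7, 123.3], 0.76, [0.4294, -0.3209, 0.036]), ([366.4, 242.4], 0.62, [0.2975, 0.3048, 0.036])]
cover_knob t [([355.5, 232.9], 0.7, [0.4231, -0.3104, 0.036]), ([255.0, 195.0], 0.49, [0.5376, 0.0149, 0.036])]
mould_deck s [([296.0, 214.5], 0.91, [0.4574, 0.1338, 0.0714]), ([295.9, 221.8], 0.57, [0.4708, 0.1561, 0.0714])]
mould_deck t [([213.0, 213.6], 0.72, [0.469, 0.1447, 0.0714])]
turntable_axis s [([262.1, 230.6], 0.83, [0.5715, 0.1212, 0.038])]
turntable_axis t [([224.5, 184.1], 0.83, [0.5704, 0.1146, 0.038]), ([168.4, 268.9], 0.66, [0.296, 0.2791, 0.038])]
post_grip s [([252.8, 191.1], 0.64, [0.5408, -0.0054, 0.073])]
post_grip t [([258.8, 194.0], 0.67, [0.5347, 0.0035, 0.073])]
s mould (26.031150817871094, 26.693374633789062) [294.56910324 217.0226059 ] [0.46482272 0.1381777  0.068     ]
t mould (25.610145568847656, 26.54766273498535) [214.58732414 214.40300179] [0.46702958 0.13997605 0.068     ]
```

View pics/d.png

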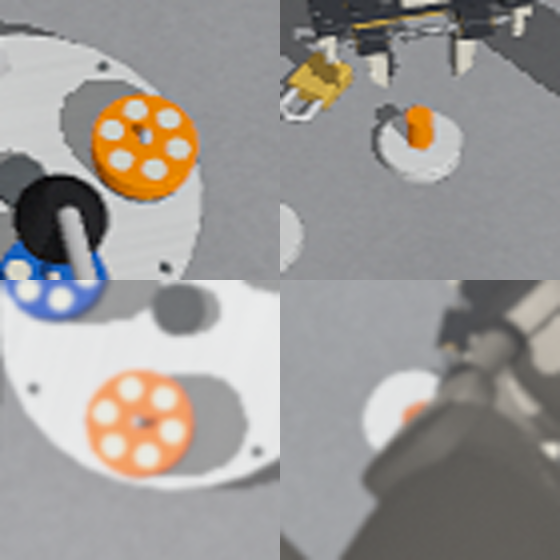

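The crops show the open jaws straddling the knob, and the orange mould with its pin clear of the lamp. I'll grip once crosswise to centre the knob, then regrip in the working yaw.

Emit:
carry_out(commands=[[[0.003,0.0013,0.0035],0.175,0.65],[[0,0,0.01],0.175,0.65],[[0,0,0.01],0.175,0.65],[[0,0,0.01],0.175,0.65],[[0,0,0.01],0.175,0.65],[[0,0,0.01],0.175,0.65],[[0,0,0.01],0.175,0.65],[[0,0,0.01],0.175,0.65],[[0,0,0.01],0.17,0.65],[[0,0,0],0,0.65],[[0,0,0],0,0.0],[[0,0,0],0,0.0],[[0,0,0],0,0.0],[[0,0,0],0,0.0],[[0,0,0],0,0.0]], newtons=10)

```text
time: 13.98
tool_pos: [0.4325, -0.3079, 0.0405]
tool_rot: [3.141, -0.001, -0.25]
contact_force: [-0.5, -0.7, 1.7]
opening: 0.0256
grip_force: 10.0
```

Gripped and centred. I'll open, turn back and regrip.

Emit:
carry_out(commands=[[[0,0,0],0,0.5],[[0,0,0],0,0.5],[[0,0,0],0,0.5],[[0,0,0],-0.175,0.5],[[0,0,0],-0.175,0.5],[[0,0,0],-0.175,0.5],[[0,0,0],-0.175,0.5],[[0,0,0],-0.175,0.5],[[0,0,0],-0.175,0.5],[[0,0,0],-0.175,0.5],[[0,0,0],-0.175,0.5],[[0,0,0],-0.17,0.5],[[0,0,0],0,0.0],[[0,0,0],0,0.0],[[0,0,0],0,0.0],[[0,0,0],0,0.0],[[0,0,0],0,0.0]], newtons=40)

```text
time: 16.1
tool_pos: [0.4324, -0.3076, 0.0402]
tool_rot: [3.142, -0.0, 1.319]
contact_force: [0.9, 0.1, -1.1]
opening: 0.0254
grip_force: 40.0
```

Emit:
carry_out(commands=[[[0,0,-0.03],0,0],[[0,0,-0.06],0,0],[[0,0,-0.06],0,0],[[0.022,-0.005,0],0,0],[[0.044,-0.0093,0],0,0],[[0.044,-0.0093,0],0,0],[[0.044,-0.0093,0],0,0],[[0.044,-0.0093,0],0,0],[[0.044,-0.0093,0],0,0],[[0.044,-0.0093,0],0,0],[[0.044,-0.0093,0],0,0],[[0.044,-0.0093,0],0,0],[[0.044,-0.0093,0],0,0],[[0.023,-0.005,0],0,0],[[0,0,0.03],0,0],[[0,0,0],0,0]])

```text
time: 18.1
tool_pos: [0.4482, 0.1431, 0.1573]
tool_rot: [-3.134, 0.003, 1.321]
contact_force: [-0.0, 0.4, -1.0]
opening: 0.0254
grip_force: 40.0
```

```bash
python3 - <<'E'
from h import *
o=robot.observe(); print({k:np.round(o[k],4) for k in('tool_pos','tool_rot','contact_force','opening','grip_force')})
s=shot('scene'); t=shot('top')
x=np.asarray(s['pixels'])[150:270,230:370]; cv2.imwrite('pics/e.png',cv2.resize(x,(700,600),interpolation=cv2.INTER_CUBIC)[:,:,::-1])
for n,z in dict(cover_knob=o['tool_pos'][2]-.0042,mould_deck=.0714,cover_hole=o['tool_pos'][2]-.0402).items():
    for k,p in (('s',s),('t',t)): print(n,k,[(np.round(q['at'],1).tolist(),round(q['p'],2),np.round(onz(p,q['at'],z),4).tolist()) for q in robot.tip_of(p,n)[:2]])
E
```

```text
{'tool_pos': array([0.4482, 0.1431, 0.1573]), 'tool_rot': array([-3.1343e+00,  3.0000e-03,  1.3208e+00]), 'contact_force': array([-0.0108,  0.418 , -1.0214]), 'opening': np.float64(0.0254), 'grip_force': np.float64(39.9995)}
cover_knob s [([303.4, 204.3], 0.87, [0.4498, 0.1483, 0.1531])]
cover_knob t []
mould_deck s [([296.7, 216.1], 0.82, [0.4583, 0.1398, 0.0714]), ([215.4, 113.0], 0.55, [0.5093, -0.3837, 0.0714])]
mould_deck t []
cover_hole s [([300.7, 204.6], 0.54, [0.4434, 0.1297, 0.1171])]
cover_hole t []
```

View pics/e.png

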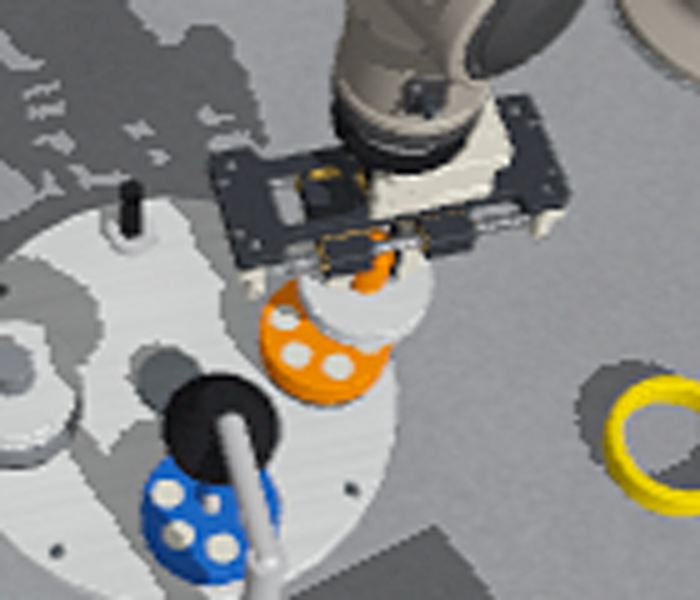

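The picture shows the cover held level above the mould, offset outward. The turntable is in its click, with the post at crop (130,210).

Emit:
carry_out(commands=[[[0,0.003,0.01],0,0],[[0,0,0.01],0,0],[[0,0,0.008],0,0],[[0,0,0.002],0,0],[[0,0,0],0,0]])

```text
time: 19.12
tool_pos: [0.454, 0.1422, 0.1301]
tool_rot: [-3.141, 0.0, 1.32]
contact_force: [0.4, 0.7, -1.9]
opening: 0.0251
grip_force: 40.0
```

Emit:
carry_out(commands=[[[0,0,0.001],0,0],[[0,0,0.001],0,0],[[0,0,0],0,0]])

```text
time: 19.5
tool_pos: [0.4541, 0.1422, 0.1283]
tool_rot: [3.141, -0.0, 1.32]
contact_force: [0.5, 0.7, -2.0]
opening: 0.0253
grip_force: 40.0
```

Emit:
carry_out(commands=[[[0,0,0.001],0,0],[[0,0,0],0,0]])

```text
time: 19.75
tool_pos: [0.4542, 0.1422, 0.1276]
tool_rot: [3.141, -0.0, 1.32]
contact_force: [-2.3, -0.3, 3.9]
opening: 0.0251
grip_force: 40.0
```

Emit:
carry_out(commands=[[[0,0.0015,0],0,0],[[0,0.0015,0],0,0],[[0,0.0015,0],0,0],[[0,0.0015,0],0,0],[[0,0.001,0],0,0],[[0,0,0],0,0]])

```text
time: 20.5
tool_pos: [0.4612, 0.1403, 0.1273]
tool_rot: [3.141, -0.0, 1.32]
contact_force: [-1.7, 1.0, 2.8]
opening: 0.025
grip_force: 40.0
```

Emit:
carry_out(commands=[[[0,0.001,0],0,0],[[0,0.001,0],0,0],[[0,0,0],0,0]])

```text
time: 20.88
tool_pos: [0.463, 0.1398, 0.1269]
tool_rot: [3.141, 0.0, 1.32]
contact_force: [0.4, 0.3, -2.9]
opening: 0.0253
grip_force: 40.0
```

Emit:
carry_out(commands=[[[0,0.001,0],0,0],[[0,0.001,0.001],0,0],[[0,0,0.001],0,0],[[0,0,0],0,0]])

```text
time: 21.38
tool_pos: [0.4646, 0.1394, 0.1251]
tool_rot: [-3.141, 0.0, 1.32]
contact_force: [0.3, -0.6, -3.0]
opening: 0.0251
grip_force: 40.0
```

Emit:
carry_out(commands=[[[0,0,0.0015],0,0],[[0,0,0.0015],0,0],[[0,0,0],0,0]])

```text
time: 21.75
tool_pos: [0.4647, 0.1394, 0.1221]
tool_rot: [3.142, -0.0, 1.32]
contact_force: [0.4, 0.5, -3.1]
opening: 0.0252
grip_force: 40.0
```

Emit:
carry_out(commands=[[[0,0,0.0015],0,0],[[0,0,0.0015],0,0],[[0,0,0.0015],0,0],[[0,0,0],0,0]])

```text
time: 22.25
tool_pos: [0.4647, 0.1394, 0.1176]
tool_rot: [-3.142, -0.0, 1.32]
contact_force: [0.5, 0.1, -2.7]
opening: 0.0254
grip_force: 40.0
```

Emit:
carry_out(commands=[[[0,0,0.0015],0,0],[[0,0,0.0015],0,0],[[0,0,0.001],0,0],[[0,0,0],0,0]])

```text
time: 22.75
tool_pos: [0.4647, 0.1395, 0.1141]
tool_rot: [3.141, -0.0, 1.32]
contact_force: [-2.3, 0.2, 5.7]
opening: 0.0253
grip_force: 40.0
```

Emit:
carry_out(commands=[[[0,0,0],0,0],[[0,0,0.0015],0,0],[[0,0,0.0015],0,0],[[0,0,0.0015],0,0],[[0,0,0],0,0]], newtons=55)

```text
time: 23.38
tool_pos: [0.4648, 0.1396, 0.1101]
tool_rot: [3.141, -0.001, 1.32]
contact_force: [-3.9, 0.4, 10.4]
opening: 0.025
grip_force: 55.0
```

Emit:
carry_out(commands=[[[0,0,0.001],0,0],[[0,0,0.0005],0,0],[[0,0,0],0,0],[[0,0,0],0,0]])

```text
time: 23.88
tool_pos: [0.4649, 0.1398, 0.11]
tool_rot: [3.14, -0.001, 1.32]
contact_force: [-7.1, 0.5, 23.9]
opening: 0.0253
grip_force: 55.0
```

```bash
python3 - <<'E'
from h import *
s=shot('scene'); o=robot.observe(); print(o['contact_force'],o['grip_force'],o['tool_pos'],o['tool_rot'])
x=np.asarray(s['pixels'])[150:270,230:370]; cv2.imwrite('pics/f.png',cv2.resize(x,(700,600),interpolation=cv2.INTER_CUBIC)[:,:,::-1])
E
```

```text
[-8.12966916  0.37571839 22.98362387] 55.017274618148804 [0.464943   0.1397993  0.11003507] [ 3.13984235e+00 -1.39976702e-03  1.31954641e+00]
```

View pics/f.png

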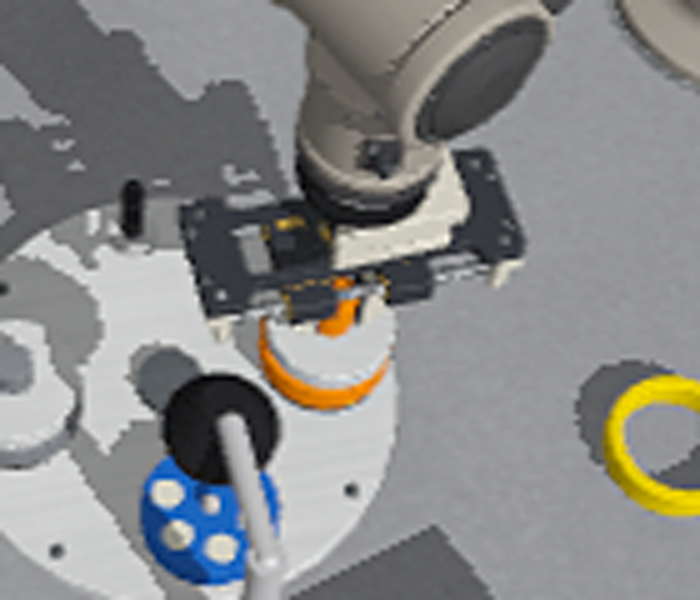

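The cover sits flat and concentric on the orange mould, pressed with about 26 N and the seat at its stop. The post is still where it settled, so the turntable is in its click. I'm handing in.

```bash
python3 -c "from cell import robot; print(robot.hand_in())"
```

```text
the job is handed in; nothing more can be done
None
```

I turned the turntable one click, slid the orange-knobbed cover on over the pin, pressed it down until the seat reached its stop, and handed the job in still holding it; `hand_in()` returned no verdict.

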